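Cover the ramekins with the lids that fit

ROBOT

A 6-joint arm with a two-finger parallel gripper is mounted at the origin on the work surface. World frame = base frame: x ahead of the robot, y to its left, z up, the work surface at z = 0. Lengths are in m, angles in degrees, forces in N, time in s.
With the tool pointing down it reaches from about 0.25 to 0.775 m from the base axis. Payload 8.9 kg.
Tool frame: the origin (TCP) lies midway between the tips of the shut fingers; the grasp point (between the pads) lies arm.grip_depth behind it (arm.grip_depth is the distance from the TCP to the grasp point, in m); z points along the fingers, y is the line along which they close (so a half turn about z gives the same grasp; the last joint's range is limited). The gripper opens to 85 mm and grips with 20 to 120 N. Pads are 22 mm wide; open, the fingers measure 114 mm over their backs; the gripper's body (76 mm by 85 mm) begins 54 mm behind the grasp point. The pads swing forward as they close: fully open they stand 13 mm farther back than shut.
Start: joints at [-7.981, 16.656, -8.789, 64.555, 0, 82.019], TCP at [0.525, 0, 0.231] pointing down, gripper open.
Joint ranges: [-144.48, 144.48], [-52.06, 99.96], [-74.48, 78.29], [-112.23, 115.85], [-86.99, 84.42], [-180, 180]. Speed limits (degrees/s): [127.2, 127.2, 159.86, 180, 180, 180].

INTERFACE

Orientations are given as [roll, pitch, yaw] about the fixed x, y, z axes, in that order (R = Rz(yaw) Ry(pitch) Rx(roll)).
In Python, from bench import arm gives the robot as it stands. The module is installed in compiled form; this text tells all that it offers. Calls block until the motion is done:
- arm.movep(position, orientation): joint-space move of the TCP to a pose.
- arm.servo_line(position, rotation=None, feed=0.15, force_limit=None): straight line of the TCP; rotation=None keeps the orientation; feed is the mean speed in m/s. With force_limit (N) it stops when the force on the tool has changed by that much, and returns True; else False.
- arm.move_j(angles): joint-space move.
- arm.open_gripper() and arm.clamp(): open the fingers fully, or close them until they stop; the grip force is fixed at half the most.
- arm.sleep(seconds).
- arm.ik(position, orientation): joint angles nearest the present ones, or None.
- arm.snapshot(name): name is "scene" or "side" or "wrist"; returns a dict with "image" (420x560x3 uint8, red, green, blue), "camera_matrix" (3x3 intrinsics, pixels), "camera_from_world" (4x4, takes a point from world to camera coordinates). Camera axes: x right, y down, z forward; pixel columns grow to the right and rows downward; lengths in m; the calibration is good to about 2 mm. The wrist camera is an equidistant fisheye: a pixel r from the principal point sees the ray r / f radians off the axis. A picture is of the moment at which its call begins. There is no depth.
A pose or a line that the arm cannot do raises arm.PlanningError and nothing moves.
- arm.finish_job(): hands the job in; it is judged then, once.
Readings, each from a call of its own:
- arm.current_time_s(): time.
- arm.current_qpos(): joint angles.
- arm.current_qvel(): joint speeds.
- arm.current_tau(): joint torques, N m.
- arm.current_eef_pos(): TCP position.
- arm.current_tool_rot(): TCP orientation.
- arm.current_wrist_force(): force on the tool from outside, world axes, zero at the start.
- arm.current_ft_torque(): the same for the moment, N m.
- arm.current_opening(): finger opening in m.
- arm.current_gripper_force(): force on a finger pad.
Only numpy, scipy, OpenCV 4.12 (cv2) and the standard library are available. Lean on these libraries where they do the work, as an engineer would, in place of code of your own. Each camera call takes 0.05 s, during which the arm holds its last target. There are 200 camera calls.

TASK

Take the pile of red silicone lids apart from the top down and put each lid, knob up, on the ramekin it fits, lying flat and overhanging the rim all round, so that all four can go in the fridge. Set each lid down rather than dropping it, and leave the ramekins and the salt and pepper shakers standing where they are.

Things in the scene. Friction and masses are not known exactly. Their poses are not given: they have to be found in the camera images.
- lid_s: The smallest of four red silicone lids and the top lid of the pile: a stiff flat round disc 74 mm across and 6 mm thick, with a solid flat-topped round knob at its centre, 34 mm across, rising 18 mm above the disc (24 mm over all). It belongs on dish_s, whose rim it overhangs by 9 mm. Each lid of the pile simply rests flat on the knob of the one below, a few mm off centre. Origin: centre of the flat underside; z up through the knob.
- lid_m: The second smallest of four red silicone lids and the second lid from the top: a stiff flat round disc 92 mm across and 6 mm thick, with a solid flat-topped round knob at its centre, 34 mm across, rising 18 mm above the disc (24 mm over all). It belongs on dish_m, whose rim it overhangs by 9 mm. Each lid of the pile simply rests flat on the knob of the one below, a few mm off centre. Origin: centre of the flat underside; z up through the knob.
- lid_l: The second largest of four red silicone lids and the third lid from the top: a stiff flat round disc 110 mm across and 6 mm thick, with a solid flat-topped round knob at its centre, 34 mm across, rising 18 mm above the disc (24 mm over all). It belongs on dish_l, whose rim it overhangs by 9 mm. Each lid of the pile simply rests flat on the knob of the one below, a few mm off centre. Origin: centre of the flat underside; z up through the knob.
- lid_xl: The largest of four red silicone lids and the bottom lid of the pile, lying on the counter: a stiff flat round disc 128 mm across and 6 mm thick, with a solid flat-topped round knob at its centre, 34 mm across, rising 18 mm above the disc (24 mm over all). It belongs on dish_xl, whose rim it overhangs by 9 mm. Each lid of the pile simply rests flat on the knob of the one below, a few mm off centre. Origin: centre of the flat underside; z up through the knob.
- dish_s: The smallest of four open round white ramekins, loose on the counter and holding hazelnuts that stay below the rim: 56 mm outside diameter at the flat rim, 34 mm high, wall 4 mm. Origin: centre of the underside on the counter; z up, the rim lies 34 mm above it.
- dish_m: The second smallest of four open round white ramekins, loose on the counter and holding blueberries that stay below the rim: 74 mm outside diameter at the flat rim, 42 mm high, wall 4 mm. Origin: centre of the underside on the counter; z up, the rim lies 42 mm above it.
- dish_l: The second largest of four open round white ramekins, loose on the counter and holding green grapes that stay below the rim: 92 mm outside diameter at the flat rim, 48 mm high, wall 4 mm. Origin: centre of the underside on the counter; z up, the rim lies 48 mm above it.
- dish_xl: The largest of four open round white ramekins, loose on the counter and holding walnuts that stay below the rim: 110 mm outside diameter at the flat rim, 54 mm high, wall 4 mm. Origin: centre of the underside on the counter; z up, the rim lies 54 mm above it.
- salt: The salt shaker, white china with a steel cap, 40 mm across and 72 mm high, standing loose among the dishes; it stays where it is. Origin: centre of its underside; z up.
- pepper: The pepper shaker, dark wood with a steel cap, 40 mm across and 72 mm high, standing loose among the dishes; it stays where it is. Origin: centre of its underside; z up.
Not all that is in view belongs to the job. Leave any pink or purple look-alike of the dish_l alone.

How it is judged:
By the outcome, as a careful person would: the job done as asked, in the order asked, and still so for the second after the job is handed in, with the robot touching nothing.
It also fails if it takes over 120 s, if anything falls off the work surface, if the arm or the gripper's body presses on something with over 40 N, if the wrist force passes 120 N, or if a joint passes its speed limit or range.

## Working session

There is one attempt and no reset: what is moved stays moved. The work goes in short steps, each a Python script; the robot and the scene stay as the last script left them, time stands still between calls to the robot, and variables do not carry over. Pictures are saved under pics/ and viewed, at most 14 in all, crops included, and the job is handed in when it is done.

```bash
mkdir -p pics; python3 - <<'E'
from bench import arm
import cv2,numpy as np
for n in("scene","side","wrist"):
    s=arm.snapshot(n); cv2.imwrite(f"pics/{n}0.png",s["image"][:,:,::-1]); np.savez(f"{n}0.npz",**s)
    print(n,np.round(s["camera_matrix"],1).tolist(),np.round(s["camera_from_world"],3).tolist())
print(arm.grip_depth,arm.current_tool_rot(),arm.current_time_s())
E
```

```text
scene [[441.2, 0.0, 275.1], [0.0, 441.2, 216.8], [0.0, 0.0, 1.0]] [[0.858, 0.513, 0.013, -0.418], [0.293, -0.469, -0.833, -0.031], [-0.421, 0.719, -0.553, 1.241], [0.0, 0.0, 0.0, 1.0]]
side [[485.8, 0.0, 280.7], [0.0, 485.8, 207.4], [0.0, 0.0, 1.0]] [[0.816, -0.578, 0.006, -0.328], [-0.388, -0.556, -0.735, 0.275], [0.428, 0.598, -0.678, 1.159], [0.0, 0.0, 0.0, 1.0]]
wrist [[325.2, 0.0, 275.5], [0.0, 325.2, 214.7], [0.0, 0.0, 1.0]] [[1.0, -0.001, -0.001, -0.525], [-0.001, -0.966, 0.26, -0.032], [-0.001, -0.26, -0.966, 0.378], [0.0, 0.0, 0.0, 1.0]]
0.0187 [-1.79941440e+02 -9.08906651e-03  9.00002547e+01] 0.15
```

View pics/scene0.png

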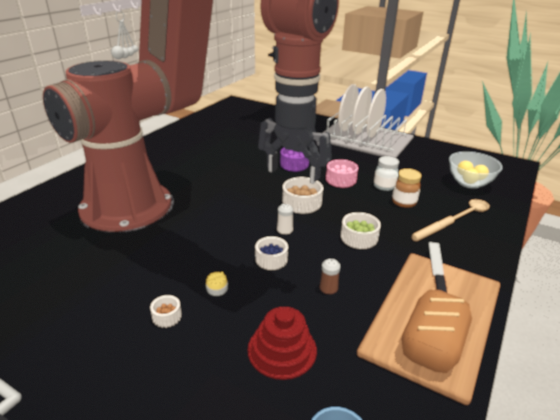

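View pics/side0.png

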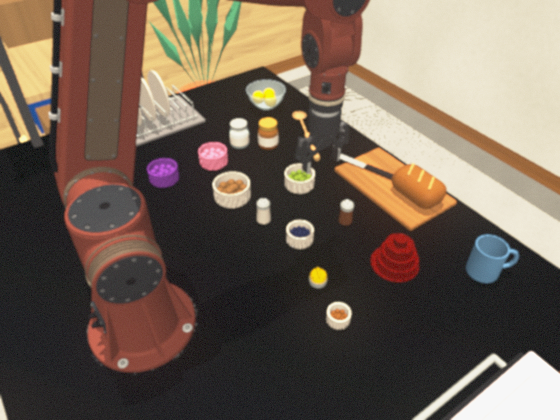

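View pics/wrist0.png

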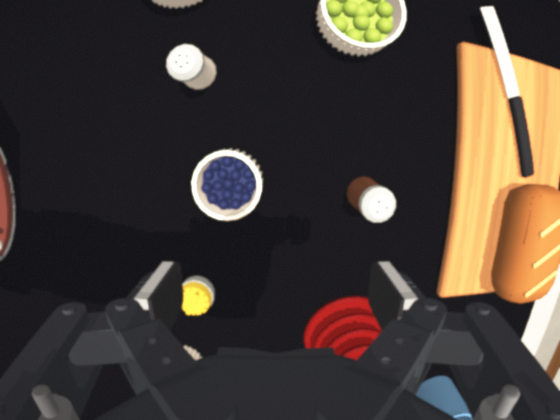

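The scene view shows rims at about xl (302,188), l (360,224), m (271,247), s (166,304), and the pile top knob at (285,316). In the side view they are at (231,184), (299,174), (300,229), (339,310) and (400,240). Salt is at (285,208)/(263,204) and pepper at (330,265)/(347,205). The wrist view sees the m and l rims and part of the pile. I'll triangulate roughly first.

```bash
cat > h.py <<'E'
import numpy as np,cv2
from scipy.spatial.transform import Rotation as R
def load(n): return dict(np.load(n))
def ray(s,px,fish=False):
    K=s["camera_matrix"];T=s["camera_from_world"]
    a=(np.array(px,float)-K[:2,2])/[K[0,0],K[1,1]]
    if fish:
        r=np.linalg.norm(a)+1e-12; d=np.r_[a/r*np.sin(r),np.cos(r)]
    else: d=np.r_[a,1]; d/=np.linalg.norm(d)
    Rm=T[:3,:3]; return -Rm.T@T[:3,3], Rm.T@d
def tri(rays):
    A=[];b=[]
    for o,d in rays:
        P=np.eye(3)-np.outer(d,d);A.append(P);b.append(P@o)
    A=np.vstack(A);b=np.hstack(b);x=np.linalg.lstsq(A,b,rcond=None)[0]
    return x,np.linalg.norm(A@x-b)
def onplane(s,px,z,fish=False):
    o,d=ray(s,px,fish);return o+d*(z-o[2])/d[2]
def rimpts(s,pts,z,fish=True): return np.array([onplane(s,p,z,fish)[:2] for p in pts])
def circ(P):
    """robust circle fit"""
    from scipy.optimize import least_squares
    x0=np.r_[P.mean(0),np.ptp(P,axis=0).mean()/2]
    return least_squares(lambda x:np.hypot(*(P-x[:2]).T)-x[2],x0,loss="soft_l1",f_scale=.001).x
E
python3 - <<'E'
from h import *
a=load("scene0.npz");b=load("side0.npz")
for n,p,q in [("xl",(302,188),(231,184)),("l",(360,224),(299,174)),("m",(271,247),(300,229)),("s",(166,304),(339,310)),("knob",(285,316),(400,240)),("salt",(285,208),(263,204)),("pep",(330,265),(347,205)),("yel",(217,280),(318,273))]:
    x,e=tri([ray(a,p),ray(b,q)]);print(n,x.round(3),round(e,4))
from bench import arm
w=load("wrist0.npz");T=w["camera_from_world"];print("cam",(-T[:3,:3].T@T[:3,3]).round(3))
E
```

```text
xl [0.411 0.272 0.049] 0.0018
l [0.613 0.2   0.042] 0.002
m [0.471 0.006 0.04 ] 0.0004
s [ 0.388 -0.257  0.036] 0.0014
knob [ 0.629 -0.207  0.088] 0.0028
salt [0.433 0.133 0.063] 0.0053
pep [ 0.626 -0.009  0.063] 0.003
yel [ 0.423 -0.136  0.025] 0.0011
cam [0.525 0.067 0.373]
```

```bash
cat > tour.py <<'E'
from bench import arm
from h import *
def look(x,y,name,z=0.231,d=0.025):
    for i,dy in enumerate((-d,d)):
        arm.movep([x-0.067,y+dy,z],[180,0,0]); arm.sleep(.15)
        s=arm.snapshot("wrist"); np.savez(f"w_{name}{i}.npz",**s)
        cv2.imwrite(f"pics/w_{name}{i}.png",s["image"][:,:,::-1])
E
python3 - <<'E'
from tour import *
for n,x,y in [("m",.471,.006),("l",.613,.2),("xl",.411,.272),("s",.388,-.257),("pile",.629,-.207)]: look(x,y,n)
print(arm.current_time_s())
ims=[load(f"w_{n}0.npz")["image"][20:260,140:410] for n in("m","l","xl","s","pile")]
ims.append(load("w_pile1.npz")["image"][20:260,140:410])
cv2.imwrite("pics/mosaic.png",np.vstack([np.hstack(ims[:3]),np.hstack(ims[3:])])[:,:,::-1])
E
```

```text
15.7667
```

View pics/mosaic.png

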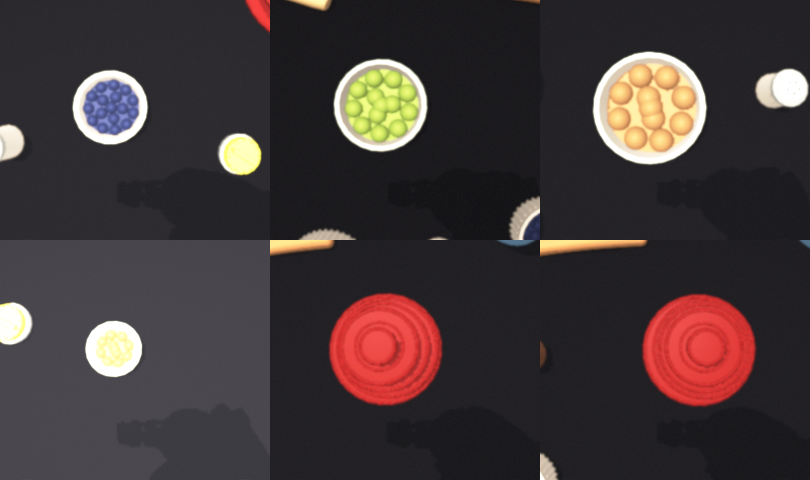

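The mosaic shows four clean rim circles, with crop origin (140,20): m (110,107), l (110,105), xl (110,108) and s (113,109). The pile's top knob is near (108,107) in one view and (166,108) in the other.

```bash
cat > meas.py <<'E'
from h import *
def sil(n,i):
    """silhouette contour nearest the nadir, in a wrist picture"""
    s=load(f"w_{n}{i}.npz");im=s["image"]
    m=(im.max(2)>125).astype(np.uint8)
    if n=="s": m=(im.max(2)>150).astype(np.uint8)
    c=cv2.findContours(m,cv2.RETR_EXTERNAL,cv2.CHAIN_APPROX_NONE)[0]
    return s,min((k for k in c if cv2.contourArea(k)>1200),key=lambda k:np.hypot(*(np.array(cv2.minEnclosingCircle(k)[0])-[275,130])))[:,0]
def dish(n):
    ss=[sil(n,i) for i in(0,1)]
    z,C=.04,None
    for _ in range(6):     # centres on the plane z -> rays to triangulate
        cs=[circ(rimpts(s,c,z)) for s,c in ss]
        rays=[]
        for (s,_),c in zip(ss,cs):
            T=s["camera_from_world"];o=-T[:3,:3].T@T[:3,3];d=np.r_[c[:2],z]-o;rays.append((o,d/np.linalg.norm(d)))
        x,e=tri(rays);z=x[2]
    return x,e,[c[2] for c in cs]
def knob(n,lo,hi,px=None):
    out=[]
    for i in(0,1):
        s=load(f"w_{n}{i}.npz");g=cv2.GaussianBlur(s["image"][:,:,0],(3,3),0)
        g=s["image"].astype(float).sum(2);g=cv2.normalize(g[20:260,140:410],None,0,255,cv2.NORM_MINMAX).astype(np.uint8)
        h=cv2.HoughCircles(cv2.GaussianBlur(g,(3,3),0),cv2.HOUGH_GRADIENT_ALT,1,5,param1=60,param2=.5,minRadius=lo,maxRadius=hi)
        out.append((s,h[0]+[140,20,0] if h is not None else []))
    return out
E
python3 - <<'E'
from meas import *
for n in("m","l","xl","s","pile"):
    x,e,r=dish(n);print(n,x.round(4),round(e,4),np.round(r,4))
for s,h in knob("pile",14,35): print(np.round(h,1))
ims=[cv2.resize(cv2.normalize(load(f"w_pile{i}.npz")["image"][60:200,190:340],None,0,255,cv2.NORM_MINMAX),None,fx=2.6,fy=2.6) for i in(0,1)]
cv2.imwrite("pics/pz.png",np.hstack(ims)[:,:,::-1])
E
```

```text
m [0.4729 0.0084 0.0409] 0.0 [0.0379 0.0378]
l [0.6169 0.2017 0.0467] 0.0001 [0.0465 0.0465]
xl [0.4136 0.2742 0.0532] 0.0 [0.0556 0.0556]
s [ 0.3881 -0.2578  0.0341] 0.0 [0.0291 0.029 ]
pile [ 0.6277 -0.2084  0.0048] 0.0 [0.0632 0.0633]
[[248.  126.   21.7]
 [263.  116.   31.3]
 [267.  132.   31.9]]
[[304.  127.   21.8]
 [296.  185.   18.1]]
```

View pics/pz.png

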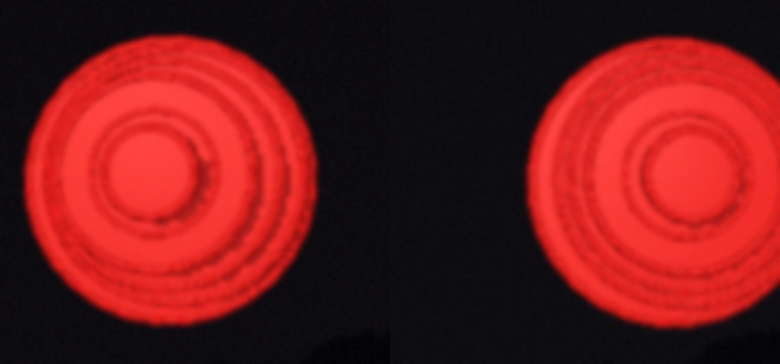

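The zoom shows the knob's top disc centred at full-image (248,127) and (305,127), which agrees with the Hough result. I'll pick the first lid now.

```bash
cat > job.py <<'E'
from tour import *
from meas import *
D=[180,0,0]
def knobpos(px0,px1):
    return tri([ray(load("w_pile%d.npz"%i),p,True) for i,p in((0,px0),(1,px1))])
def pick(x,y,zdisc):
    """zdisc: top of the disc; TCP goes 4 mm above it"""
    arm.open_gripper(); arm.movep([x,y,zdisc+.07],D)
    hit=arm.servo_line([x,y,zdisc+.004],feed=.06,force_limit=6)
    if hit: print("touched at",arm.current_eef_pos()); return False
    arm.clamp(); o=arm.current_opening()
    print("tcp",np.round(arm.current_eef_pos(),4),"opening",round(o,4),"f",round(arm.current_gripper_force(),1),"wrist",np.round(arm.current_wrist_force(),1))
    if not .03<o<.038: return False
    arm.servo_line([x,y,zdisc+.02],feed=.03); arm.servo_line([x,y,.21],feed=.12)
    print("held",round(arm.current_opening(),4),"wrist",np.round(arm.current_wrist_force(),1)); return True
def place(x,y,zrim):
    """underside of the disc is 10 mm under the TCP"""
    arm.movep([x,y,.21],D); arm.servo_line([x,y,zrim+.010+.010],feed=.1); arm.sleep(.2)
    hit=arm.servo_line([x,y,zrim+.010-.004],feed=.012,force_limit=3)
    print("down",hit,np.round(arm.current_eef_pos(),4),"expected z",zrim+.010,"wrist",np.round(arm.current_wrist_force(),1))
E
python3 - <<'E'
from job import *
k,e=knobpos((248,126.7),(304.8,127.2));print(k.round(4),round(e,4))
if .085<k[2]<.104:
    # same-height rays at the text's knob top as a check
    for i,p in((0,(248,126.7)),(1,(304.8,127.2))): print(onplane(load(f"w_pile{i}.npz"),p,.096,True).round(4))
    print(pick(k[0],k[1],.078),arm.current_time_s())
E
```

```text
[ 0.6299 -0.2077  0.0844] 0.0003
```

The triangulated height is 0.084, which disagrees with the stated 0.096. I'll check it once with the oblique cameras, where the knob stands clear against the counter.

```bash
python3 - <<'E'
from h import *
c0=np.array([.629,-.2077])
for n in("scene0","side0"):
    s=load(n+".npz");im=s["image"].astype(int);T=s["camera_from_world"];o=-T[:3,:3].T@T[:3,3]
    m=((im[:,:,0]>60)&(im[:,:,1]<.45*im[:,:,0])&(im[:,:,2]<.45*im[:,:,0])).astype(np.uint8)
    u0=285 if n=="scene0" else 400; v0=316 if n=="scene0" else 240
    w=m[v0-20:v0+50,u0-45:u0+45]; rows=np.where(w.any(1))[0]
    for r in rows[:9]:
        xs=np.where(w[r])[0]; print(n,r+v0-20,xs.min()+u0-45,xs.max()+u0-45)
    d=c0-o[:2];d/=np.linalg.norm(d)
    # knob top far edge
    for z in(.084,.09,.096):
        for P in (np.r_[c0+.017*d,z],np.r_[c0,z]):
            p=s["camera_matrix"]@(T@np.r_[P,1])[:3];print("  z",z,(p[:2]/p[2]).round(1))
E
```

```text
scene0 306 280 287
scene0 307 276 291
scene0 308 273 294
scene0 309 272 296
scene0 310 270 298
scene0 311 269 299
scene0 312 268 300
scene0 313 267 301
scene0 314 266 302
  z 0.084 [284.7 311.8]
  z 0.084 [284.5 318.8]
  z 0.09 [284.8 309.4]
  z 0.09 [284.5 316.4]
  z 0.096 [284.9 307. ]
  z 0.096 [284.6 314. ]
side0 233 392 402
side0 234 390 405
side0 235 388 407
side0 236 387 409
side0 237 387 410
side0 238 386 411
side0 239 385 412
side0 240 384 413
side0 241 383 413
  z 0.084 [400.8 235.9]
  z 0.084 [399.7 240.4]
  z 0.09 [401.2 234.3]
  z 0.09 [400.1 238.8]
  z 0.096 [401.6 232.7]
  z 0.096 [400.5 237.2]
```

Both oblique views put the knob top at 0.096, so I'll use that height and average the two rays on that plane.

```bash
python3 - <<'E'
from job import *
k=np.mean([onplane(load(f"w_pile{i}.npz"),p,.096,True) for i,p in((0,(248,126.7)),(1,(304.8,127.2)))],0);print(k.round(4))
if pick(k[0],k[1],.078):
    place(.3881,-.2578,.034)
s=arm.snapshot("side");cv2.imwrite("pics/side1.png",cv2.resize(s["image"][150:370,230:470],None,fx=2.4,fy=2.4)[:,:,::-1])
print(arm.current_time_s())
E
```

```text
[ 0.6298 -0.2077  0.096 ]
tcp [ 0.63   -0.2078  0.0825] opening 0.0312 f 59.3 wrist [-0.6 -0.1  4.3]
held 0.0315 wrist [ 0.2 -0.5 -0.5]
down True [ 0.3881 -0.2578  0.0448] expected z 0.044000000000000004 wrist [-0.2 -0.1  5.1]
23.775
```

View pics/side1.png

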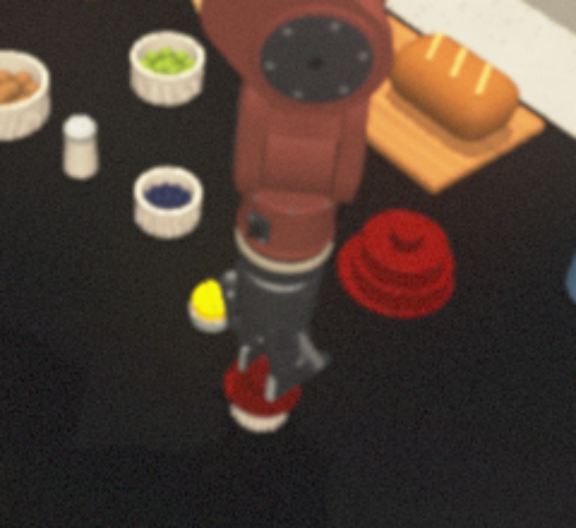

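Lid s sits on its dish (side crop, around (262,385)) and the rest of the pile at (397,262) is intact. I'll release and look at the pile again.

```bash
sed -i 's/zdisc+\.004\]/zdisc+.005]/; s/+\.010\([],]\)/+.011\1/g; s/+\.010[+]\.010/+.011+.010/; s/zrim+\.010-/zrim+.011-/' job.py; grep -n "zrim\|zdisc" job.py
cat >> job.py <<'E'
def release():
    p=arm.current_eef_pos(); arm.open_gripper(); arm.sleep(.2)
    arm.servo_line([p[0],p[1],.21],feed=.12); print("t",arm.current_time_s())
def seepile(tag,ztop):
    look(.630,-.208,"pile")
    for i,(s,h) in enumerate(knob("pile",16,26)):
        for c in h: print(i,np.round(c,1),onplane(s,c[:2],ztop,True).round(4)) if np.hypot(c[0]-(247,305)[i],c[1]-127)<15 else 0
    ims=[cv2.resize(cv2.normalize(load(f"w_pile{i}.npz")["image"][60:200,190:340],None,0,255,cv2.NORM_MINMAX),None,fx=2.6,fy=2.6) for i in(0,1)]
    cv2.imwrite(f"pics/{tag}.png",np.hstack(ims)[:,:,::-1])
E
python3 - <<'E'
from job import *
release(); seepile("pz2",.072)
s=arm.snapshot("scene");cv2.imwrite("pics/scene1.png",s["image"][:,:,::-1])
E
```

```text
6:def pick(x,y,zdisc):
7:    """zdisc: top of the disc; TCP goes 4 mm above it"""
8:    arm.open_gripper(); arm.movep([x,y,zdisc+.07],D)
9:    hit=arm.servo_line([x,y,zdisc+.005],feed=.06,force_limit=6)
14:    arm.servo_line([x,y,zdisc+.02],feed=.03); arm.servo_line([x,y,.21],feed=.12)
16:def place(x,y,zrim):
18:    arm.movep([x,y,.21],D); arm.servo_line([x,y,zrim+.010+.011],feed=.1); arm.sleep(.2)
19:    hit=arm.servo_line([x,y,zrim+.011-.004],feed=.012,force_limit=3)
20:    print("down",hit,np.round(arm.current_eef_pos(),4),"expected z",zrim+.011,"wrist",np.round(arm.current_wrist_force(),1))
t 26.0833
0 [253.  129.   21.2] [ 0.6283 -0.212   0.072 ]
1 [302. 128.  21.] [ 0.6303 -0.2073  0.072 ]
```

View pics/pz2.png

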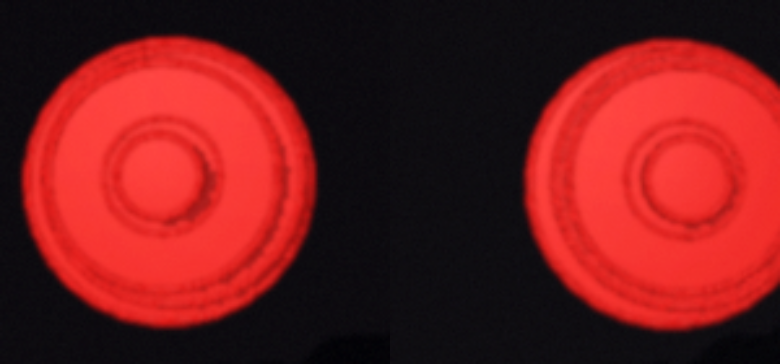

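View pics/scene1.png

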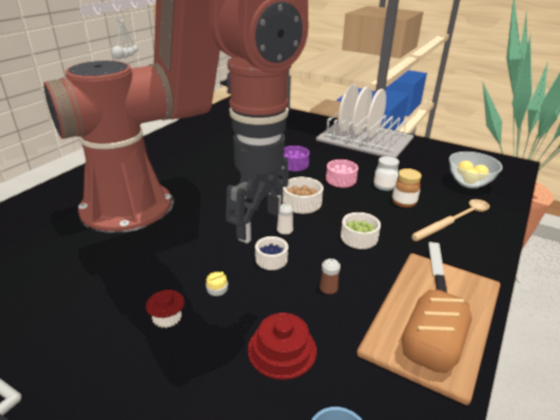

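The zoom shows lid m's knob at about (252,129) and (304,129). The scene view shows lid s level on its dish at (166,303), with nothing else moved.

```bash
python3 - <<'E'
from job import *
if pick(.6293,-.2097,.054):
    place(.4729,.0084,.042); release(); seepile("pz3",.048)
    s=arm.snapshot("side");cv2.imwrite("pics/side2.png",s["image"][:,:,::-1])
E
```

```text
tcp [ 0.6296 -0.2099  0.0595] opening 0.0316 f 59.5 wrist [-0.5 -0.3  5.1]
held 0.0315 wrist [ 0.3 -0.7 -0.9]
down True [0.4728 0.0084 0.0537] expected z 0.053000000000000005 wrist [-1.4 -0.5  5.5]
t 37.975
0 [258.  129.   20.2] [ 0.6294 -0.213   0.048 ]
1 [304.  129.   20.3] [ 0.6297 -0.2105  0.048 ]
```

View pics/pz3.png

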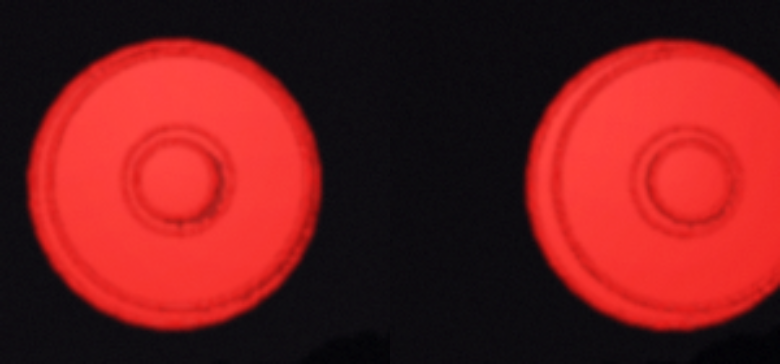

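Lid l's knob shows at about (258,129) and (305,129), matching the Hough result. Pick it next.

```bash
python3 - <<'E'
from job import *
if pick(.6295,-.2118,.030):
    place(.6169,.2017,.048); release(); seepile("pz4",.024)
    s=arm.snapshot("side");cv2.imwrite("pics/side3.png",s["image"][:,:,::-1])
    print(dish("pile")[0])
E
```

```text
tcp [ 0.6298 -0.2119  0.0356] opening 0.0313 f 59.4 wrist [-1.2  0.9  5.7]
held 0.0314 wrist [-0.2 -1.  -1.2]
down True [0.6168 0.2017 0.0598] expected z 0.059 wrist [-0.1  0.1  5.4]
t 53.8917
0 [254.  132.   19.7] [ 0.6263 -0.2091  0.024 ]
1 [299.  131.   19.9] [ 0.6275 -0.2076  0.024 ]
[ 0.62770152 -0.20835227  0.00330941]
```

View pics/side3.png

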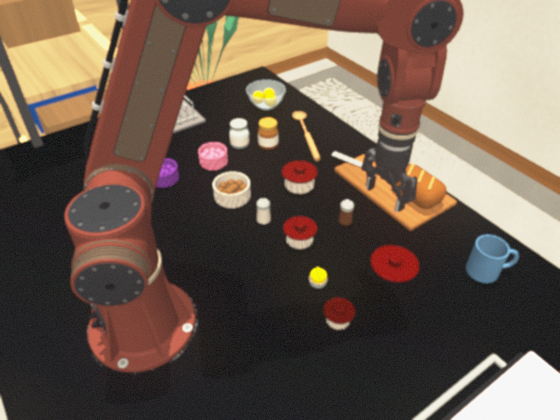

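The side view shows lids s, m and l level on their dishes at (339,310), (300,229) and (299,175). Lid xl lies on the counter at (395,263).

```bash
python3 - <<'E'
from job import *
if pick(.6272,-.2084,.006):
    place(.4136,.2742,.054); release()
    for n,x,y,z in[("xl",.4136,.2742,.057),("l",.6169,.2017,.051),("m",.4729,.0084,.045),("s",.3881,-.2578,.037)]:
        look(x,y,"f"+n,z=.26,d=.02)
    print(arm.current_time_s())
    s=arm.snapshot("scene");cv2.imwrite("pics/scene2.png",s["image"][:,:,::-1])
    for n in("xl","l","m","s"):
        x,e,r=dish("f"+n); print(n,x.round(4),np.round(r,4))
E
```

```text
tcp [ 0.6275 -0.2085  0.0116] opening 0.0312 f 59.2 wrist [-1.1  0.2  5.2]
held 0.0317 wrist [-0.3  0.2 -1.5]
down True [0.4136 0.2742 0.0657] expected z 0.065 wrist [-0.6 -0.1  5.7]
t 73.3583
83.4333
xl [0.414  0.2751 0.0591] [0.0639 0.0638]
l [0.6168 0.2027 0.0521] [0.0543 0.0542]
m [0.4734 0.0093 0.0467] [0.0465 0.0465]
s [ 0.3887 -0.2569  0.0382] [0.0377 0.0377]
```

View pics/scene2.png

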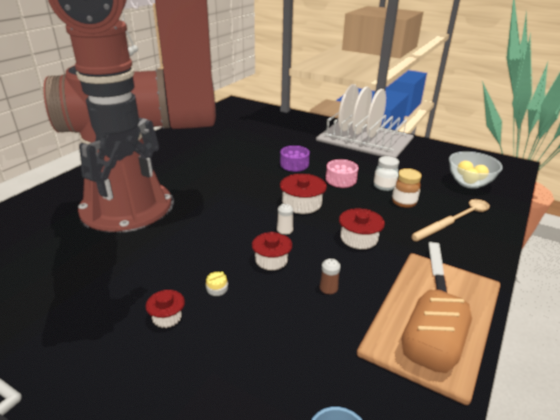

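All four lids sit level and centred to about 1 mm at (303,187), (361,221), (272,245) and (166,303), and the shakers stand where they were. I'll hand in.

```bash
python3 -c "
from bench import arm
print(arm.finish_job(),arm.current_time_s())"
```

```text
the job is handed in; nothing more can be done
the job is handed in; nothing more can be done
```

All four lids are on their matching ramekins, knob up, flat and centred to about 1 mm; the shakers and ramekins stand where they were, and the job was handed in at about 83 s.

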